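# Set the menu-stand leg to its mark and lock the cam lever

## Robot

A 7-joint arm with a two-finger parallel gripper is mounted at the origin on the work surface. World frame = base frame: x ahead of the robot, y to its left, z up, the work surface at z = 0. Lengths are in m, angles in rad, forces in N, time in s.
With the tool pointing down it reaches from about 0.35 to 0.9 m from the base axis. Payload 7.2 kg.
Tool frame: the origin (TCP) lies midway between the tips of the shut fingers; the grasp point (between the pads) lies 19 mm behind it; z points along the fingers, y is the direction in which the jaws open and shut (so a half turn about z gives the same grasp; the last joint's range is limited). The gripper opens to 85 mm and grips with 20 to 120 N. Pads are 22 mm wide; open, the fingers measure 114 mm over their backs; the gripper's body (76 mm by 85 mm) begins 54 mm behind the grasp point. The pads swing forward as they close: fully open they stand 13 mm farther back than shut.
Start: joints at [-1.197, 0.411, -0.013, 1.596, 0.006, 1.134, -0.082], TCP at [0.267, 0.565, 0.231] pointing down, gripper open.
Joint ranges: [-2.95, 2.95], [-0.29, 1.99], [-1.47, 1.44], [0.14, 2.54], [-1.03, 4.17], [0.13, 1.85], [-2.86, 2.86]. Speed limits (rad/s): [2.39, 2.39, 3.01, 3.01, 3.14, 3.14, 3.14].

## Interface

Orientations are given as a rotation vector (axis times angle).
In Python, from rig import * gives the robot as it stands.
- The arm moves only by the tool step_arm, never from a script. Its argument "deltas" is one flat list of numbers, 4 for each row, row after row: the shift along the world's x, y, z in mm, then the turn about the world's z in degrees. A call has 1 to 8 rows; each row is the pose to reach, as a shift and turn from the pose commanded when the call began; what a row does not reach only later rows make up. A row lasts 1/10 s, in which the tool goes at most 50 mm and 8.59 degrees, less where a joint would pass 70% of its speed; a pose out of reach is approached as far as the arm can. A call with a gripper value outside its range is refused whole. "grip" is the closure in counts, from 0 (fully open) to 255 (shut), set as the call begins (left out, the last holds). The fingers move at their own pace and stop on an object; the grip force is fixed at half the most. Time passes only in rows, so rows that repeat a pose let the fingers close. It gives the time, the measured TCP pose, the force and the opening at its end, in the units of the state.
- read_state(): the state, without advancing time (a new reading comes with each control period).
- capture(name): name is "side" or "top" or "wrist"; returns the picture (420x560x3 uint8, red, green, blue); there is no depth.
- calibration(name): a dict with "fx", "fy", "cx", "cy" (pixels), "extrinsics" (4x4, takes a point from camera to world coordinates). Camera axes: x right, y down, z forward; pixel columns grow to the right and rows downward; lengths in m; the calibration is good to about 2 mm. A picture is of the moment at which its call begins: read the wrist's pose just before it. calibration takes no time and is no camera call; for the wrist camera it gives the pose at the moment of the call.
- finish_job(): hands the job in, once; it reports no verdict.
The state is a dict: "t": time; "qpos": joint angles; "dq": joint speeds; "tau": joint torques, N m; "tcp_pos": TCP position; "eef_rot": TCP orientation; "ft_force": force on the tool from outside, world axes, zero at the start; "torque": the same for the moment, N m; "finger_gap": opening from 0.0 (shut) to 1.0 (fully open).
Only numpy, scipy, OpenCV 4.12 (cv2) and the standard library are available. Lean on these libraries where they do the work, as an engineer would, in place of code of your own. Each camera call takes 0.05 s, during which the arm holds its last target. There are 200 camera calls.

## Task

Take the leg of the menu stand by its raised bar, turn it until the bar is level so that the pin faces the length mark, and pull it out until the pin stands exactly opposite the mark. Holding it there by the bar, slide along the bar towards the leg so that the fingers push the cam lever fully closed; the leg springs back if let go, so finish while still holding it at the mark with the lever closed. Leave the mark clip and the other things on the counter as they are.

Things in the scene. Friction and masses are not known exactly. Their poses are not given: they have to be found in the camera images.
- stand: Fixture screwed to the counter (sizes in mm): black base plate 150 x 420 x 12; on it, in two saddles, the fixed outer tube (36 thick) of a menu-stand leg. Origin on the counter, 30 to the robot's side of the leg's axis, level with the tube's mouth. +y: the way the leg pulls out; -x: the way the level bar points (to the robot); z up. Leg axis at x 30, z 85. Clamp collar at the mouth, top z 108.
- carriage (a joint): How far the inner leg (26 mm tube) is pulled out of the outer tube, m, 0 (in) to 0.10 (stop). A spring draws it back in, 3 N at 0 to 9 N at 0.10, plus 1 N friction: let go, it slides back in. Equals mark when pin and mark stand opposite each other.
- leg (a joint): Turn of the inner leg about its own axis, rad. 0: bar level and pin level, facing the mark. Positive: the bar's free end is raised (0.3 to 0.8 at the start). Stiff (0.3 N m friction), stays where left; runs on past 0 to -0.5 without a stop.
- bar_root (a point): Point on the leg's axis where the bar leaves it, at y = 35 mm + pull-out in the fixture's frame, z = 85 mm, inside a black hub 32 mm thick and 30 mm long.
- bar_end (a point): Free end of the bar, 150 mm from the leg's axis: a straight steel round bar, 12 mm thick, square to the leg. Jaws take it from above, one finger on each side along the leg, and can turn and pull the leg by it; grip near the free end, outside the lever. When level its underside is at z = 79 mm, 7 mm above the lever's top edge.
- pin_tip (a point): Tip of the thin steel pin (7 mm thick) opposite the bar, 34 mm from the leg's axis; the pin shows both the leg's length and its turn.
- mark_tip (a point): The length mark: nose, at z = 85 mm, of a small black clip (18 mm long, 94 mm high) set on the aluminium rule (62 mm high) that stands beyond the leg. Its axes are the fixture's. With the leg right, the pin's tip points straight at the nose across a gap of 4 mm.
- mark (a joint): Where the clip stands along the rule, m, on the same scale as carriage (0.025 to 0.062). To be left where it is.
- lever (a joint): Cam lever angle, rad: 0 closed (at its stop, parallel to the leg); at the start 0.3 to 0.42, swung out towards the fixture's -x. It turns level about its upright pivot with 0.2 N m of friction and stays where left.
- lever_pivot (a point): Pivot of the cam lever, at x = -4, y = -17, z = 58 mm in the fixture's frame (34 mm to the -x side of the leg's axis).
- lever_tip (a point): End of the lever's arm, 150 mm from its pivot: a steel strip on edge, 8 mm thick, z = 44 to 72 mm, passing under the level bar between the leg and the bar's free end. Fingertips that straddle the level bar reach below the lever's top edge, so the side of a finger sliding along the bar towards the leg pushes the lever closed.
- cup: Loose white paper cup, 85 tall, 68 wide, on the counter on the robot's side of the fixed tube. A bystander, sizes in mm; origin at its underside.
- nut: Loose steel disc nut, 28 wide, 12 thick, lying on the fixture's base plate. A bystander, sizes in mm; origin at its underside.
- bottle_a: Loose red squeeze bottle, 54 wide, 185 tall. A bystander, sizes in mm; origin at its underside.
- bottle_b: Loose yellow squeeze bottle, 54 wide, 185 tall. A bystander, sizes in mm; origin at its underside.
- jar: Loose white topping jar with a lid, 70 wide, 100 tall. A bystander, sizes in mm; origin at its underside.
- spoon: Loose steel spoon, 190 long, lying on the counter. A bystander, sizes in mm; origin at its middle.
- bowl: Loose white bowl, 110 wide, 45 tall. A bystander, sizes in mm; origin at its underside.

How it is judged:
On the way, in this order (a step that is already met when the one before it is completed fails the run):
1. the leg is turned so the pin faces the mark, pulled out to the mark and held there, the lever still open (y of pin_tip in the frame of mark_tip between -0.004 and 0.004 m and value of joint leg between -0.12 and 0.12 rad and contact force between the fingers and leg above 1.5 N and value of joint lever above 0.2 rad), for 0.2 s.
2. the lever is closed with the leg held at the mark (y of pin_tip in the frame of mark_tip between -0.004 and 0.004 m and value of joint leg between -0.12 and 0.12 rad and contact force between the fingers and leg above 1.5 N and value of joint lever below 0.06 rad), for 0.2 s.
At the end, for the whole second after the job is handed in: The lever is closed to within 0.06 rad of its stop; the pin stands within 4 mm of the mark along the leg and the leg within 0.12 rad of facing it, at rest; and the fingers hold the leg (contact force above 1.5 N) (all of step 2 and velocity of joint carriage between -0.01 and 0.01 m/s); the arm keeps its last pose, push and grip.
It fails at once if the lever is pushed more than half closed while the leg is away from its mark (over 8 mm) or turned off it (over 0.2 rad) (value of joint lever below 0.15 rad and not (y of pin_tip in the frame of mark_tip between -0.008 and 0.008 m and value of joint leg between -0.2 and 0.2 rad)).
It fails at once if the mark clip is moved (distance of mark_tip from where it was at the start of the episode above 0.004 m).
It fails at once if a bystander is disturbed (distance of any of cup, nut, bottle_a, bottle_b, jar, spoon, bowl from where it was at the start of the episode above 0.025 m or angle between any of cup, nut, bottle_a, bottle_b, jar, bowl's own z axis and vertical above 0.5 rad).
It also fails if it takes over 45 s, if anything falls off the work surface, if the arm or the gripper's body presses on something with over 40 N, if the wrist force passes 120 N, or if a joint passes its speed limit or range.

## Working session

There is one attempt and no reset: what is moved stays moved. The work goes in short steps, Python scripts to look and compute and a tool call to move; the robot and the scene stay as the last step left them, time stands still between calls to the robot, and variables do not carry over. Pictures are saved under pics/ and viewed, about 8 in all and at most 12, crops included, and the job is handed in when it is done.

Besides the shell and the picture viewer there is one more tool, called after "Call:" by a JSON object that holds its "name" and its "arguments". step_arm: Moves the arm, as the interface text tells. Its arguments: {"type":"object","properties":{"deltas":{"type":"array","items":{"type":"number"}},"grip":{"type":"number"}},"required":["deltas"]}

```bash
mkdir -p pics; ls; cat > h.py <<'E'
from rig import *
import numpy as np, cv2
def snap(n,f):
    im=capture(n); cv2.imwrite('pics/'+f,cv2.cvtColor(im,cv2.COLOR_RGB2BGR)); return im
def ray(c,u,v):
    T=np.array(c["extrinsics"]); d=T[:3,:3]@np.array([(u-c["cx"])/c["fx"],(v-c["cy"])/c["fy"],1]); return T[:3,3],d/np.linalg.norm(d)
def atz(c,u,v,z):
    o,d=ray(c,u,v); return o+d*(z-o[2])/d[2]
def proj(c,p):
    T=np.linalg.inv(np.array(c["extrinsics"])); q=T[:3,:3]@np.array(p)+T[:3,3]; return np.array([c["fx"]*q[0]/q[2]+c["cx"],c["fy"]*q[1]/q[2]+c["cy"]])
def tri(obs):
    A=np.zeros((3,3));b=np.zeros(3)
    for c,u,v in obs:
        o,d=ray(c,u,v);P=np.eye(3)-np.outer(d,d);A+=P;b+=P@o
    p=np.linalg.solve(A,b); return p,[proj(c,p)-[u,v] for c,u,v in obs]
E
python3 - <<'E'
from h import *
for n in("side","top"):
    snap(n,n+"0.png");c=calibration(n);print(n,c["fx"],c["cx"],c["cy"],np.round(c["extrinsics"],3).tolist())
s=read_state();print(s["t"],s["tcp_pos"],s["eef_rot"],s["finger_gap"])
a=cv2.imread('pics/side0.png');b=cv2.imread('pics/top0.png')
E
```

```text
pics
side 425.34996043991254 280.64247774410086 211.69273181671196 [[0.861, -0.36, 0.359, 0.087], [-0.508, -0.617, 0.601, -0.743], [0.005, -0.7, -0.714, 0.977], [0.0, 0.0, 0.0, 1.0]]
top 382.21131340910046 284.25470671172013 216.00391481993117 [[-0.028, -0.986, 0.166, 0.343], [-1.0, 0.03, 0.006, -0.024], [-0.011, -0.166, -0.986, 1.232], [0.0, 0.0, 0.0, 1.0]]
0.1 [0.26710215 0.56456439 0.23054413] [-6.88275748e-01 -3.06505757e+00  2.20329707e-03] 1.0031758040703604
```

View pics/top0.png

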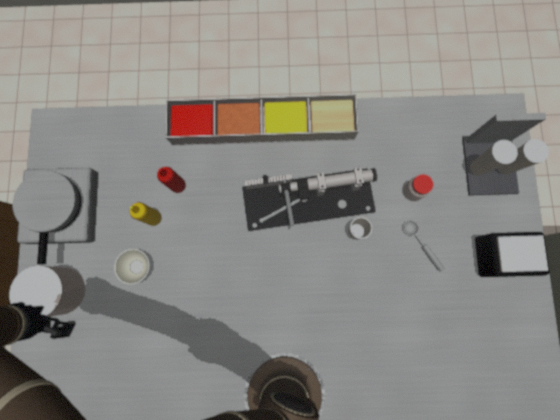

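View pics/side0.png

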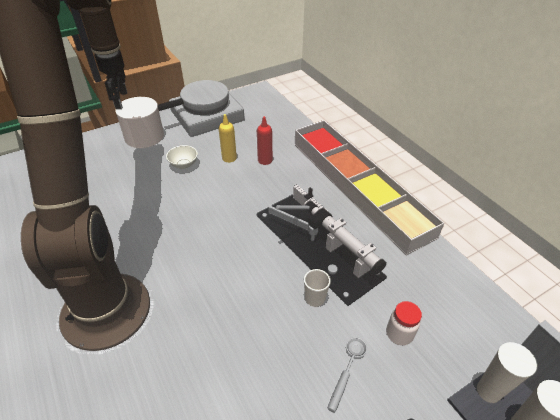

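The top view shows the stand at about (310,195). The leg mouth is near (300,185) and the bar is around (290,205). The lever is at about (280,210), and +y is to the left. Next I'll enlarge both views.

```bash
python3 - <<'E'
import cv2
a=cv2.imread('pics/side0.png');b=cv2.imread('pics/top0.png')
def crop(im,x0,y0,x1,y1,k,f):
    o=cv2.resize(im[y0:y1,x0:x1],None,fx=k,fy=k,interpolation=cv2.INTER_CUBIC)
    for x in range((x0+9)//10*10,x1,10): cv2.putText(o,str(x),((x-x0)*k,10),0,.35,(0,255,255)); cv2.line(o,((x-x0)*k,12),((x-x0)*k,18),(0,255,255))
    for y in range((y0+9)//10*10,y1,10): cv2.putText(o,str(y),(0,(y-y0)*k+4),0,.35,(0,255,255)); 
    cv2.imwrite(f,o)
crop(b,238,160,382,235,5,'pics/topc.png')
crop(a,255,175,390,305,5,'pics/sidec.png')
E
```

```text
(no output)
```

View pics/topc.png

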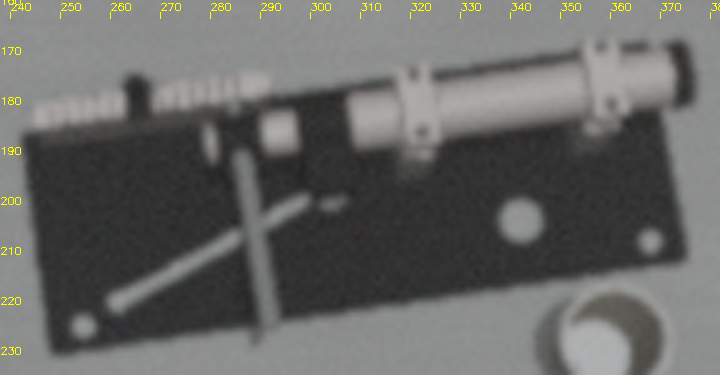

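View pics/sidec.png

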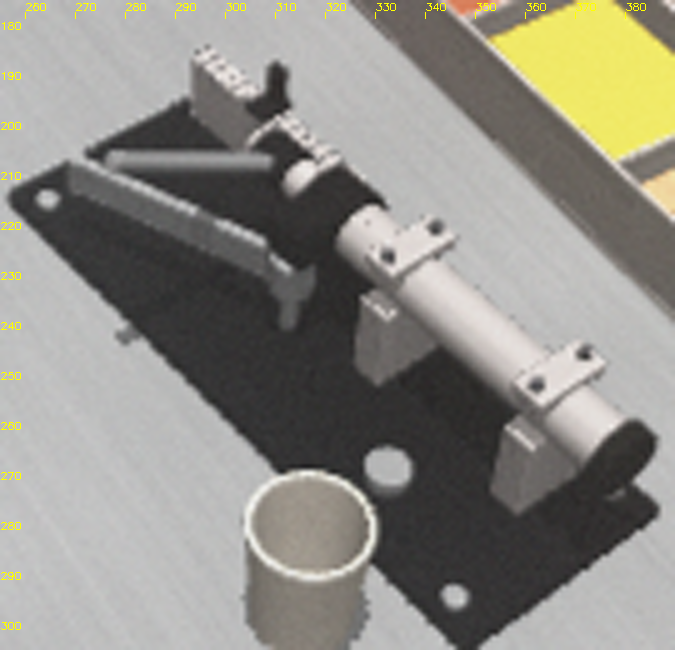

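```bash
cat > fit.py <<'E'
from h import *
from scipy.optimize import least_squares
C={n:calibration(n) for n in("side","top")}
def t(x,y):return("top",238+x/5,160+y/5)
def s(x,y):return("side",255+x/5,175+y/5)
obs={'c_nl':[t(52,355),s(12,198)],'c_fl':[t(24,135),s(188,98)],'c_nr':[t(687,262),s(465,650)],'c_fr':[s(658,510)],
'end':[t(270,322),s(107,158)],'root':[t(242,152)],'tip':[t(112,303),s(75,166)],'clip':[t(138,88),s(277,66)],'cap':[t(684,73),s(630,453)],'piv':[t(333,203)]}
def model(p):
    X,Y,w,bx,by,q,leg,lev,m,cy,clx=p
    c,l=np.cos,np.sin
    L={'c_nl':(bx-.075,by+.21,.012),'c_fl':(bx+.075,by+.21,.012),'c_nr':(bx-.075,by-.21,.012),'c_fr':(bx+.075,by-.21,.012),
    'end':(.03-.15*c(leg),.035+q,.085+.15*l(leg)),'root':(.03-.016*c(leg),.035+q,.085+.016*l(leg)),'tip':(-.004-.15*l(lev),-.017+.15*c(lev),.072),
    'clip':(clx,.035+m,.094),'cap':(.03,cy,.085),'piv':(-.004,-.017,.072)}
    R=np.array([[c(w),-l(w)],[l(w),c(w)]])
    return {k:np.r_[R@np.array(v[:2])+[X,Y],v[2]] for k,v in L.items()}
def res(p):
    P=model(p); return np.concatenate([proj(C[n],P[k])-[u,v] for k,o in obs.items() for n,u,v in o])
if __name__=="__main__":
    r=least_squares(res,[.55,0,.1,0,0,.01,.5,.35,.04,-.2,.08],x_scale=.1,loss='soft_l1')
    print(np.round(r.x,4)); e=res(r.x).reshape(-1,2); i=0
    for k,o in obs.items():
        for x in o: print(k,x[0],np.round(e[i],1)); i+=1
    for k in obs:
        if len(obs[k])==2: print(k,np.round(tri([(C[n],u,v) for n,u,v in obs[k]])[0],4),np.round(model(r.x)[k],4))
    np.save('p.npy',r.x)
E
python3 fit.py
```

```text
[ 0.5981 -0.0626  0.1196 -0.0026 -0.0357  0.0006  0.5593  0.3734  0.0571
 -0.2421  0.0711]
c_nl top [-0.5  0.9]
c_nl side [-1.4 -1. ]
c_fl top [-0.9  0. ]
c_fl side [ 0.5 -0.6]
c_nr top [1.2 0.3]
c_nr side [0.4 0.4]
c_fr side [ 1.2 -0. ]
end top [-0.1  0.3]
end side [1.2 0.1]
root top [-0.3  1.2]
tip top [1.3 0.3]
tip side [ 0.3 -1.4]
clip top [-0.4 -0.5]
clip side [-0.2  1.1]
cap top [-0.5  0.3]
cap side [-0.2  2. ]
piv top [-0.8 -3.5]
c_nl [0.504  0.1    0.0065] [0.5003 0.1011 0.012 ]
c_fl [0.6475 0.1166 0.0126] [0.6492 0.119  0.012 ]
c_nr [ 0.5519 -0.3129  0.0088] [ 0.5504 -0.3159  0.012 ]
end [ 0.4961 -0.0385  0.166 ] [ 0.4974 -0.0389  0.1646]
tip [0.5275 0.0571 0.0608] [0.5251 0.0521 0.072 ]
clip [0.6553 0.0354 0.1008] [0.6576 0.0373 0.094 ]
cap [ 0.6554 -0.2991  0.0939] [ 0.6567 -0.2995  0.085 ]
```

Both views agree to about 1 px. They give leg ≈ 0.56, lever ≈ 0.37, mark ≈ 0.057 and yaw ≈ 6.9°. I'll move above the bar with the jaw axis along the leg (+32° turn).

Call:
{"name": "step_arm", "arguments": {"deltas": [19,-46,2,4,38,-92,4,8,57,-138,6,12,76,-184,8,16,95,-230,10,20,114,-276,12,24,133,-322,14,28,152,-368,16,32], "grip": 120}}

```text
t: 0.9
tcp_pos: [0.4195, 0.1949, 0.2473]
eef_rot: [-0.188, 3.136, 0.0]
ft_force: [1.2, 0.6, 0.2]
finger_gap: 0.532
```

Call:
{"name": "step_arm", "arguments": {"deltas": [16,-40,0,0,32,-80,0,0,48,-120,0,0,64,-160,0,0,80,-200,0,0,95,-232,0,0,95,-232,0,0]}}

```text
t: 1.6
tcp_pos: [0.5151, -0.0404, 0.2471]
eef_rot: [-0.172, 3.137, -0.004]
ft_force: [0.5, 0.2, -0.4]
finger_gap: 0.526
```

```bash
python3 - <<'E'
from h import *
s=read_state();print(s["t"],s["tcp_pos"],s["eef_rot"],s["finger_gap"],s["ft_force"])
c=calibration("wrist");im=snap("wrist","w1.png")
np.save("w1.npy",c,allow_pickle=True)
print(np.round(c["extrinsics"],3).tolist(),c["fx"])
import fit
P=fit.model(np.load('p.npy'))
for k in P: print(k,np.round(P[k],4),np.round(proj(c,P[k]),0))
from scipy.spatial.transform import Rotation as R
M=R.from_rotvec(s["eef_rot"]).as_matrix();print(M.round(3))
E
```

```text
1.6 [ 0.5151464  -0.04037029  0.24714715] [-0.17220088  3.13654914 -0.00385375] 0.5263259777476382 [ 0.4939342   0.20454722 -0.35622317]
[[-0.11, 0.96, 0.257, 0.449], [0.994, 0.107, 0.026, -0.048], [-0.003, 0.259, -0.966, 0.389], [0.0, 0.0, 0.0, 1.0]] 334.80238267188435
c_nl [0.5003 0.1011 0.012 ] [405. 180.]
c_fl [0.6492 0.119  0.012 ] [394. 298.]
c_nr [ 0.5504 -0.3159  0.012 ] [ 37. 183.]
c_fr [ 0.6993 -0.298   0.012 ] [ 61. 301.]
end [ 0.4974 -0.0389  0.1646] [285. 193.]
root [ 0.6102 -0.0253  0.0935] [285. 291.]
tip [0.5251 0.0521 0.072 ] [373. 210.]
clip [0.6576 0.0373 0.094 ] [340. 339.]
cap [ 0.6567 -0.2995  0.085 ] [ 11. 301.]
piv [ 0.5961 -0.08    0.072 ] [233. 263.]
[[-0.994 -0.109  0.   ]
 [-0.109  0.994 -0.002]
 [-0.    -0.002 -1.   ]]
```

View pics/w1.png

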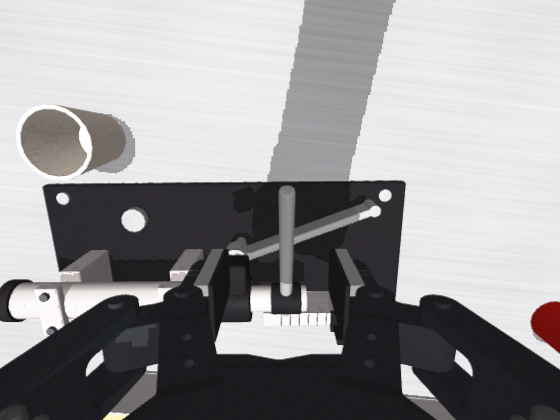

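Wrist view: the bar's free end is at (287,190), lever tip at (373,210) and plate corner at (405,180). All are within 3 px of the model. I'll descend over the bar and grip it.

Call:
{"name": "step_arm", "arguments": {"deltas": [0,4,-30,0.5,0,4,-60,0.5,0,4,-90,0.5,0,4,-113,0.5,0,4,-113,0.5]}}

```text
t: 2.15
tcp_pos: [0.5116, -0.0294, 0.1314]
eef_rot: [0.2, -3.129, -0.001]
ft_force: [-0.7, -0.4, -0.0]
finger_gap: 0.53
```

Call:
{"name": "step_arm", "arguments": {"deltas": [0,0,0,0,0,0,0,0,0,0,0,0,0,0,0,0,0,0,0,0], "grip": 255}}

```text
t: 2.65
tcp_pos: [0.5147, -0.0315, 0.1352]
eef_rot: [-0.196, 3.134, -0.001]
ft_force: [-1.1, -3.3, 4.0]
finger_gap: 0.122
```

Call:
{"name": "step_arm", "arguments": {"deltas": [-7,-1,-12,0,-12,-1.5,-26,0,-16.5,-2,-41,0,-19,-2.3,-55,0,-19.5,-2.4,-69,0,-19.5,-2.4,-69,0]}}

```text
t: 3.25
tcp_pos: [0.4946, -0.0339, 0.0645]
eef_rot: [0.196, -3.135, 0.001]
ft_force: [-0.5, -3.7, 1.2]
finger_gap: 0.112
```

```bash
python3 - <<'E'
from h import *
for i in range(3):
    s=read_state();print(s["t"],s["tcp_pos"].round(4),s["ft_force"].round(1),s["finger_gap"])
    if i<2: im=snap(("side","wrist")[i],("s2.png","w2.png")[i])
a=cv2.imread('pics/s2.png')[170:275,240:375];b=cv2.imread('pics/w2.png')
a=cv2.resize(a,None,fx=4,fy=4,interpolation=2)
cv2.imwrite('pics/s2c.png',a)
E
```

```text
3.25 [ 0.4946 -0.0339  0.0645] [-0.5 -3.7  1.2] 0.11206237291192209
3.3 [ 0.4946 -0.0339  0.0651] [-0.7 -4.2  1. ] 0.11564753203915948
3.35 [ 0.4946 -0.0339  0.0655] [-1.6 -5.   1.6] 0.11598007538028814
```

View pics/s2c.png

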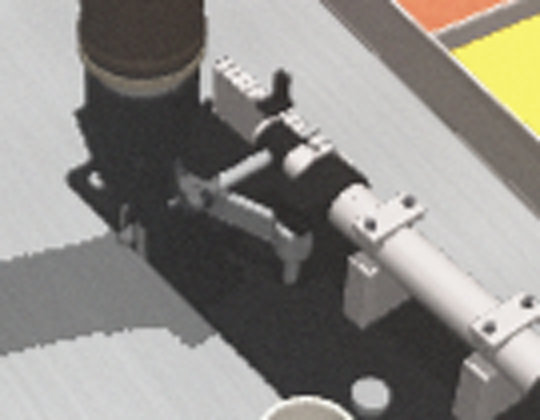

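The bar is held and roughly level (root at crop (268,155)), and the lever is still open. I'll pull out along the leg.

Call:
{"name": "step_arm", "arguments": {"deltas": [-1,8,0,0,-2,16,0,0,-3,24,0,0,-4,32,0,0,-5,40,0,0,-6,48,0,0,-6.5,54,0,0,-6.5,54,0,0]}}

```text
t: 4.15
tcp_pos: [0.4881, 0.0206, 0.0659]
eef_rot: [0.197, -3.135, 0.001]
ft_force: [-2.0, -5.2, 1.1]
finger_gap: 0.118
```

```bash
python3 - <<'E'
from h import *
s=read_state();print(s["t"],s["tcp_pos"].round(4),s["ft_force"].round(1),s["finger_gap"])
c=calibration("wrist");snap("wrist","w3.png");snap("top","t3.png");snap("side","s3.png");print(np.round(c["extrinsics"],3).tolist())
w=cv2.imread('pics/w3.png');t=cv2.imread('pics/t3.png')[165:205,235:315];a=cv2.imread('pics/s3.png')[175:245,260:340]
k=2
o=np.zeros((560,800,3),np.uint8)
o[:160*1,:320]=cv2.resize(t,(320,160),interpolation=2)
o[:280*1,400:720]=cv2.resize(a,(320,280),interpolation=2)
o[290:560,:400]=cv2.resize(w[240:375,200:400],(400,270),interpolation=2)
t2=t[:,0:80]; o=np.zeros((600,800,3),np.uint8)
o[:320,:640]=cv2.resize(t,(640,320),interpolation=2)
o[320:600,0:320]=cv2.resize(a,(320,280),interpolation=2)
o[320:600,330:800]=cv2.resize(w[210:378,140:422],(470,280),interpolation=2)
cv2.imwrite('pics/m3.png',o)
E
```

```text
4.15 [0.4881 0.0206 0.0659] [-2.  -5.2  1.1] 0.11774955682271351
[[-0.126, 0.958, 0.256, 0.422], [0.992, 0.121, 0.032, 0.012], [-0.001, 0.258, -0.966, 0.208], [0.0, 0.0, 0.0, 1.0]]
```

View pics/m3.png

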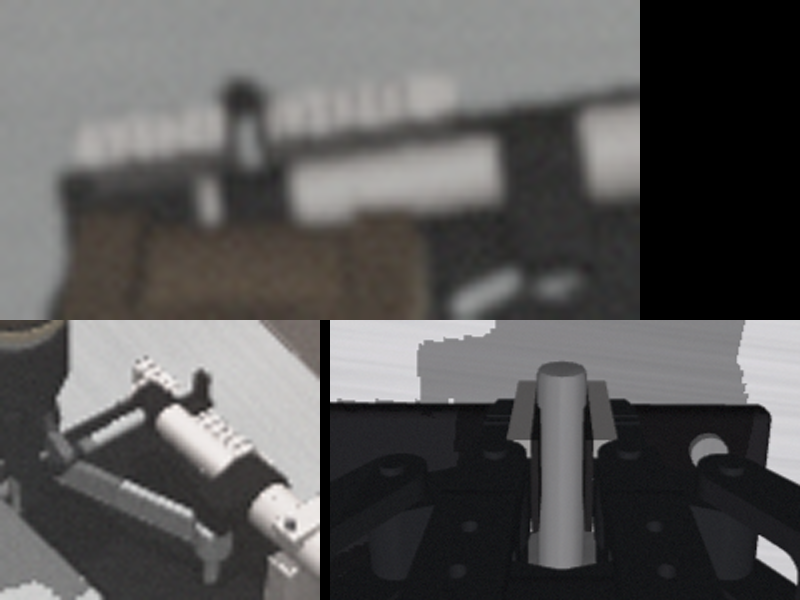

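The views show the pin (top crop, about (250,145)) nearly in line with the clip ((245,92)). I'll refine that with sub-pixel profiles.

```bash
python3 - <<'E'
from h import *
g=cv2.imread('pics/t3.png',0)
print('cols',list(range(258,277)))
for r in range(172,190): print(r,g[r,258:277].tolist())
g=cv2.imread('pics/s3.png',0)
print('side cols',list(range(296,320)))
for r in range(184,204): print(r,g[r,296:320].tolist())
import fit
p=np.load('p.npy')
# direction of local axes in px/mm at pin tip, both cams
X,Y,w=p[:3];R=np.array([[np.cos(w),-np.sin(w)],[np.sin(w),np.cos(w)]])
for n in("top","side"):
    c=calibration(n);f=lambda x,y,z:proj(c,np.r_[R@[x,y]+[X,Y],z])
    b=f(.064,.09,.085);print(n,b,[ (f(.064+d[0],.09+d[1],.085+d[2])-b).round(2) for d in([.01,0,0],[0,.01,0],[0,0,.01])])
E
```

```text
cols [258, 259, 260, 261, 262, 263, 264, 265, 266, 267, 268, 269, 270, 271, 272, 273, 274, 275, 276]
172 [146, 145, 148, 146, 145, 145, 145, 145, 146, 145, 146, 145, 146, 146, 147, 147, 145, 144, 147]
173 [147, 145, 145, 146, 144, 141, 142, 143, 142, 146, 143, 146, 145, 146, 146, 145, 146, 145, 146]
174 [146, 144, 146, 144, 138, 126, 118, 120, 127, 138, 144, 145, 146, 147, 145, 147, 145, 147, 146]
175 [144, 144, 145, 142, 128, 103, 80, 81, 94, 118, 134, 142, 143, 145, 147, 150, 150, 149, 146]
176 [143, 145, 144, 134, 110, 78, 54, 53, 67, 90, 116, 134, 144, 150, 153, 158, 160, 155, 151]
177 [147, 148, 145, 137, 107, 66, 47, 49, 51, 74, 106, 137, 151, 158, 158, 162, 168, 161, 153]
178 [152, 155, 154, 151, 130, 75, 51, 55, 58, 71, 112, 143, 159, 166, 165, 157, 166, 159, 150]
179 [162, 164, 161, 166, 146, 93, 68, 82, 84, 81, 119, 148, 157, 168, 163, 150, 164, 162, 149]
180 [167, 168, 162, 167, 151, 100, 89, 112, 109, 89, 118, 146, 150, 161, 155, 148, 160, 156, 142]
181 [170, 165, 160, 165, 152, 101, 98, 127, 121, 86, 107, 136, 130, 139, 133, 126, 136, 133, 115]
182 [164, 164, 156, 156, 1
[... 2696 characters left out ...]
 200, 197]
200 [58, 47, 56, 145, 183, 205, 224, 230, 232, 235, 234, 232, 227, 206, 224, 233, 231, 188, 185, 210, 181, 195, 199, 199]
201 [51, 46, 55, 124, 157, 181, 202, 222, 230, 231, 234, 236, 232, 228, 230, 178, 185, 221, 225, 229, 188, 206, 199, 199]
202 [53, 51, 53, 88, 123, 156, 179, 201, 218, 227, 232, 234, 235, 233, 230, 211, 212, 229, 231, 184, 154, 222, 204, 199]
203 [56, 49, 53, 51, 94, 120, 151, 171, 198, 214, 228, 232, 233, 233, 233, 230, 223, 191, 185, 220, 222, 228, 186, 188]
top [266.41485092 179.97215112] [array([-0.45, -3.1 ]), array([-3.2 ,  0.47]), array([-0.18, -0.84])]
side [308.70623347 192.79032649] [array([ 2.49, -1.34]), array([-2.09, -1.77]), array([ 0.17, -2.39])]
```

```bash
python3 - <<'E'
import cv2,numpy as np
a=cv2.resize(cv2.imread('pics/s3.png')[180:215,285:325],None,fx=16,fy=16,interpolation=2)
cv2.imwrite('pics/s3z.png',a)
E
```

```text
(no output)
```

View pics/s3z.png

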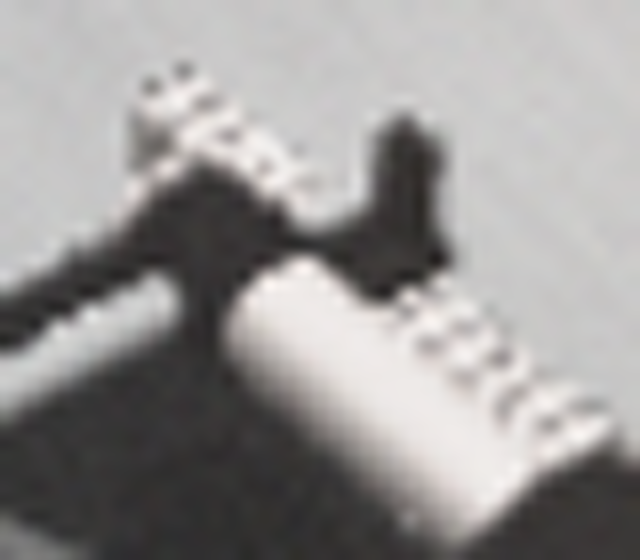

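The side zoom shows the bar level: its edge slope is -0.55, against -0.54 expected for a level bar. The top profile puts the pin within about 1 mm of the clip, on the over-pulled side. I'll loosen the jaws slightly so the spring holds the bar against one finger, which lets me slide without heavy friction.

Call:
{"name": "step_arm", "arguments": {"deltas": [0,0,0,0,0,0,0,0,0,0,0,0,0,0,0,0], "grip": 219}}

```text
t: 4.7
tcp_pos: [0.4881, 0.0201, 0.0659]
eef_rot: [0.196, -3.135, 0.001]
ft_force: [-0.8, -4.8, 0.4]
finger_gap: 0.147
```

```bash
cat > chk.py <<'E'
from h import *
import sys
s=read_state();print(s["t"],s["tcp_pos"].round(4),s["ft_force"].round(1),s["finger_gap"])
snap("top",sys.argv[1]);g=cv2.imread('pics/'+sys.argv[1],0).astype(float)
for r in (181,182,183,184,185):
    w=g[r,262:269];w=w-np.linspace(g[r,262:264].min(),g[r,267:270].min(),7);w=np.clip(w,0,None);w[0]=0;print(r,round((w@np.arange(262,269))/w.sum()-.145*(r-177.26),2))
for r in (175,176,177): w=np.clip(140-g[r,258:273],0,None);print('clip',r,w@np.arange(258,273)/w.sum())
E
python3 chk.py t4.png; cp pics/t3.png /tmp; python3 - <<'E'
E
```

```text
4.7 [0.4881 0.0201 0.0659] [-0.8 -4.8  0.4] 0.14700581761524756
181 265.4
182 264.92
183 265.02
184 265.07
185 264.98
clip 175 264.71774193548384
clip 176 264.916864608076
clip 177 264.9577464788732
```

The pin is now within 0.5 mm of the mark and held by spring load against the finger. Next I'll slide towards the leg.

Call:
{"name": "step_arm", "arguments": {"deltas": [8,1,0,0,16,2,0,0,24,2.9,0,0,32,3.8,0,0,40,4.8,0,0,48,5.8,0,0,56,6.7,0,0,60,7.2,0,0]}}

```text
t: 5.55
tcp_pos: [0.5462, 0.0269, 0.065]
eef_rot: [0.196, -3.131, 0.001]
ft_force: [-6.1, -5.4, 0.7]
finger_gap: 0.14
```

```bash
python3 chk.py t5.png
```

```text
5.55 [0.5462 0.0269 0.065 ] [-6.1 -5.4  0.7] 0.13978848814274147
181 265.43
182 264.52
183 264.56
184 265.34
185 264.26
clip 175 264.90531914893614
clip 176 264.83663366336634
clip 177 264.8071495766698
```

Call:
{"name": "step_arm", "arguments": {"deltas": [4,0.5,0,0,8,1,0,0,12,1.4,0,0,14,1.7,0,0,14,1.7,0,0]}}

```text
t: 6.1
tcp_pos: [0.5601, 0.0286, 0.065]
eef_rot: [0.196, -3.131, 0.001]
ft_force: [-5.0, -5.7, -1.3]
finger_gap: 0.137
```

Call:
{"name": "step_arm", "arguments": {"deltas": [2,0.2,0,0,3,0.4,0,0,4,0.5,0,0,4,0.5,0,0]}}

```text
t: 6.5
tcp_pos: [0.5637, 0.029, 0.065]
eef_rot: [0.196, -3.13, 0.001]
ft_force: [-5.1, -5.5, 0.4]
finger_gap: 0.141
```

```bash
python3 - <<'E'
from h import *
s=read_state();print(s["t"],s["tcp_pos"].round(4),s["ft_force"].round(1),s["finger_gap"])
snap("top","t6.png");snap("side","s6.png")
t=cv2.imread('pics/t6.png')[165:205,235:315];a=cv2.imread('pics/s6.png')[175:245,260:340]
o=np.zeros((600,800,3),np.uint8)
o[:240,:480]=cv2.resize(t,(480,240),interpolation=2)
o[240:600,0:411]=cv2.resize(a,(411,360),interpolation=2)
o[240:600,420:800]=cv2.resize(cv2.imread('pics/s3.png')[175:245,260:334],(380,360),interpolation=2)
cv2.imwrite('pics/m6.png',o)
E
```

```text
6.5 [0.5637 0.029  0.065 ] [-5.1 -5.5  0.4] 0.14132437330056863
```

View pics/m6.png

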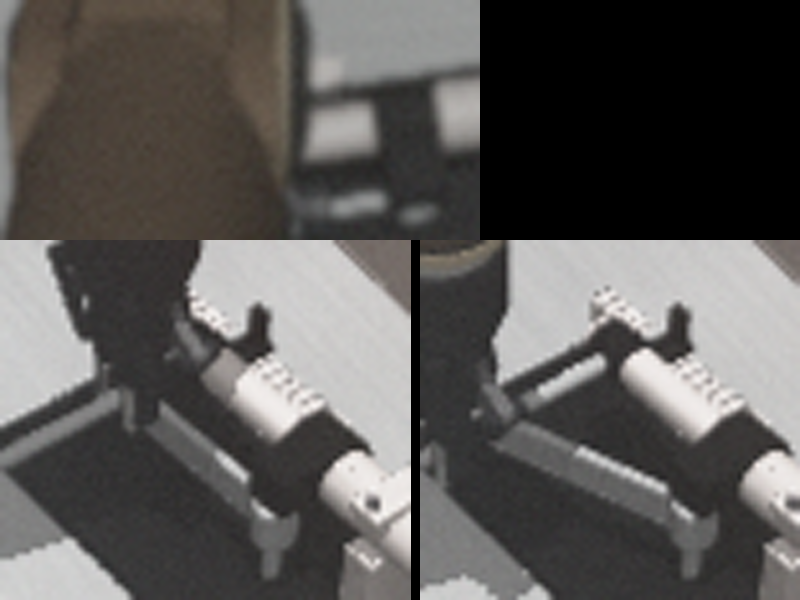

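The lever is nearly parallel but has not reached its stop, as the force is still only friction at about 5 N. I'll continue in small steps.

Call:
{"name": "step_arm", "arguments": {"deltas": [1,0.1,0,0,2,0.2,0,0,3,0.4,0,0,3,0.4,0,0]}}

```text
t: 7.0
tcp_pos: [0.5667, 0.0293, 0.065]
eef_rot: [0.196, -3.13, 0.001]
ft_force: [-5.9, -6.4, 0.2]
finger_gap: 0.14
```

Call:
{"name": "step_arm", "arguments": {"deltas": [1,0.1,0,0,2,0.2,0,0,2,0.2,0,0]}}

```text
t: 7.3
tcp_pos: [0.5685, 0.0295, 0.065]
eef_rot: [0.195, -3.13, 0.001]
ft_force: [-5.3, -6.1, -0.2]
finger_gap: 0.137
```

Call:
{"name": "step_arm", "arguments": {"deltas": [1,0.1,0,0,2,0.2,0,0,2,0.2,0,0]}}

```text
t: 7.6
tcp_pos: [0.5686, 0.0295, 0.0649]
eef_rot: [0.195, -3.126, 0.001]
ft_force: [-12.7, -6.0, 6.3]
finger_gap: 0.144
```

Call:
{"name": "step_arm", "arguments": {"deltas": [1,0.1,0,0,2,0.2,0,0,2,0.2,0,0]}}

```text
t: 7.9
tcp_pos: [0.5688, 0.0296, 0.0647]
eef_rot: [0.195, -3.123, 0.001]
ft_force: [-18.1, -6.7, 11.9]
finger_gap: 0.14
```

The stop was reached (TCP held at x≈0.5685 while the force rose to 18 N). I'll relax the push a little and check.

Call:
{"name": "step_arm", "arguments": {"deltas": [-1,-0.1,0,0,-2,-0.2,0,0,-2.5,-0.3,0,0,-2.5,-0.3,0,0]}}

```text
t: 8.3
tcp_pos: [0.5688, 0.0296, 0.0649]
eef_rot: [0.195, -3.128, 0.001]
ft_force: [-10.2, -6.5, 4.0]
finger_gap: 0.142
```

```bash
python3 - <<'E'
from h import *
s=read_state();print(s["t"],s["tcp_pos"].round(4),s["ft_force"].round(1),s["finger_gap"])
snap("wrist","w7.png");snap("side","s7.png")
a=cv2.imread('pics/s7.png')[175:245,260:340]
o=np.zeros((600,800,3),np.uint8)
o[:420,:480]=cv2.resize(a,(480,420),interpolation=2)
o[180:600,480:800]=cv2.resize(cv2.imread('pics/w7.png'),(560,420))[:,120:440]
cv2.imwrite('pics/m7.png',o)
E
```

```text
8.3 [0.5688 0.0296 0.0649] [-10.2  -6.5   4. ] 0.1418856717839879
```

View pics/m7.png

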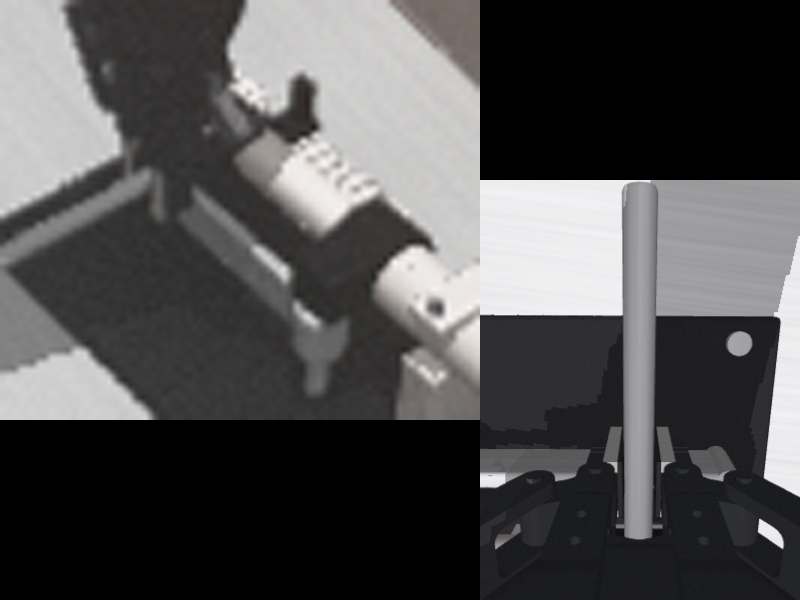

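```bash
python3 - <<'E'
from h import *
import fit
p=np.load('p.npy');c=calibration("wrist")
for leg in(-.06,0,.06):
  for q in(.051,.054,.057):
    p[5]=q;p[6]=leg;print(leg,q,proj(c,fit.model(p)['end']).round(1))
g=cv2.imread('pics/w7.png',0)
for r in(3,20,60,100): print(r,g[r,250:310].tolist())
print(g[0:20,280].tolist())
E
```

```text
-0.06 0.051 [256.6  15.3]
-0.06 0.054 [265.1  15.3]
-0.06 0.057 [273.6  15.4]
0 0.051 [254.8   5.9]
0 0.054 [264.    5.9]
0 0.057 [273.2   6. ]
0.06 0.051 [252.7  -3.2]
0.06 0.054 [262.7  -3.1]
0.06 0.057 [272.7  -3.1]
3 [236, 235, 236, 234, 235, 236, 237, 236, 236, 236, 236, 237, 236, 236, 237, 237, 237, 213, 169, 153, 151, 147, 144, 145, 144, 145, 146, 147, 150, 153, 153, 156, 155, 156, 154, 153, 151, 153, 154, 156, 146, 142, 148, 155, 155, 154, 155, 156, 156, 156, 156, 155, 155, 155, 156, 154, 154, 155, 153, 155]
20 [237, 237, 237, 238, 238, 237, 237, 237, 237, 237, 237, 218, 142, 143, 164, 172, 139, 130, 135, 139, 143, 146, 147, 147, 150, 150, 154, 155, 159, 163, 164, 164, 162, 159, 158, 158, 155, 153, 149, 145, 143, 137, 132, 128, 122, 119, 107, 103, 148, 160, 161, 160, 160, 159, 160, 161, 159, 158, 159, 158]
60 [236, 235, 235, 235, 235, 235, 236, 236, 237, 237, 237, 237, 153, 104, 118, 123, 124, 132, 133, 140, 144, 146, 150, 150, 152, 152, 152, 158, 161, 162, 164, 162, 160, 158, 156, 157, 154, 151, 148, 145, 139, 135, 129, 123, 118, 111, 95, 149, 164, 162, 162, 162, 162, 162, 162, 160, 160, 160, 158, 158]
100 [239, 238, 237, 238, 238, 237, 238, 238, 238, 238, 238, 238, 169, 110, 117, 122, 126, 132, 135, 141, 145, 149, 150, 152, 152, 155, 156, 159, 162, 163, 164, 163, 161, 158, 157, 155, 154, 151, 146, 142, 137, 129, 127, 122, 117, 100, 131, 156, 159, 162, 160, 160, 162, 161, 161, 162, 161, 160, 160, 161]
[235, 198, 157, 153, 158, 161, 163, 163, 164, 165, 164, 165, 163, 163, 164, 165, 163, 165, 164, 165]
```

The wrist check puts the bar end at row ≈5, where a level bar should be at 6. The implied pull-out is about 0.058, against a mark of about 0.057. I'm handing in.

```bash
python3 -c "
from rig import *
s=read_state();print(s['tcp_pos'],s['ft_force']);print(finish_job())"
```

```text
[0.56872259 0.02954295 0.06484828] [-9.33699778 -6.1150206   3.46821546]
the job is handed in; nothing more can be done
None
```

I gripped the bar, turned the leg level, pulled it about 57 mm to the mark and slid along the bar to close the lever. I then handed in still holding the bar, about 8 s into the 45 s allowed. Before the slide I loosened the jaws slightly, so the spring held the bar against one finger.

Last checks:
- **Pin at the mark:** the top view showed the pin within about 0.5 mm of the clip before the slide, and the slide moved it about 0.3 mm along the leg by the arm's own readings. After the slide the gripper hid the pin, so I could not look at it directly again. The wrist picture implied about 59 mm of pull-out, or about 58 mm allowing for the wrist view's 1–1.5 mm offset seen earlier. The fitted mark is 57 mm.
- **Leg level:** the bar was level within about 0.02 rad in the side view and within 0.06 rad in the final wrist view.
- **Lever closed:** it looked parallel to the leg, and the arm stopped moving as the push rose to 18 N. I then relaxed the push to about 10 N.
- **Hold on the leg:** the force along the leg was still about 6 N at the end.
- **Surroundings:** I saw nothing disturbed in the pictures, but I did not measure the clip or the other items again at the end.

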